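Open the breaker cover of a portable power box

ROBOT

A 6-joint arm with a two-finger parallel gripper is mounted at the origin on the work surface. World frame = base frame: x ahead of the robot, y to its left, z up, the work surface at z = 0. Lengths are in m, angles in rad, forces in N, time in s.
With the tool pointing down it reaches from about 0.25 to 0.725 m from the base axis. Payload 9.7 kg.
Tool frame: the origin (TCP) lies between the finger pads; the fingertips stand 8 mm ahead of it and the grasp point (between the pads) lies 11 mm behind it; z points along the fingers, y is the direction in which the jaws open and shut (so a half turn about z gives the same grasp; the last joint's range is limited). The gripper opens to 85 mm and grips with 20 to 120 N. Pads are 22 mm wide; open, the fingers measure 114 mm over their backs; the gripper's body (76 mm by 85 mm) begins 54 mm behind the grasp point. The pads swing forward as they close: fully open they stand 13 mm farther back than shut.
Start: joints at [1.2, 0.087, 0.176, 1.66, 0, 1.571], TCP at [0.199, 0.513, 0.239] pointing down, gripper open.
Joint ranges: [-3.13, 3.13], [-0.85, 1.81], [-1.15, 1.24], [-2.2, 2.28], [-1.44, 1.52], [-3.14, 3.14]. Speed limits (rad/s): [2.22, 2.22, 2.57, 3.14, 3.14, 3.14].

INTERFACE

Orientations are given as [roll, pitch, yaw] about the fixed x, y, z axes, in that order (R = Rz(yaw) Ry(pitch) Rx(roll)).
In Python, from rig import manip, eyes gives the robot as it stands. The module is installed in compiled form; this text tells all that it offers.
- The arm moves only by the tool carry_out, never from a script. Its argument "steps" is a list that holds one entry, the list of rows, each a list of 7 numbers: the turn, a rotation vector about the tool's x, y, z in degrees, then the shift along the tool's x, y, z in m, then the closure, from -1 (fully open) to 1 (shut), so that 0 is half open. A call has 1 to 20 rows; each row is the pose to reach, as a shift and turn from the pose measured when the call began, along the tool's axes at that moment; what a row does not reach only later rows make up. A row lasts 1/10 s, in which the tool goes at most 50 mm and 8.59 degrees, less where a joint would pass 70% of its speed; a pose out of reach is approached as far as the arm can. A call with a gripper value outside its range is refused whole. The fingers move at their own pace and stop on an object; "grip_force" is the grip in N (left out, the last holds). Time passes only in rows, so rows that repeat a pose let the fingers close. It gives the time, the measured TCP pose, the force and the opening at its end, in the units of the state.
- manip.observe(): the state, without advancing time (a new reading comes with each control period).
- eyes.grab_frame(name): name is "side" or "top"; returns a dict with "img" (420x560x3 uint8, blue, green, red), "z_map" (420x560 float32, m along the optical axis (not along the pixel's ray), 0 where there is no reading), "camera_matrix" (3x3 intrinsics, pixels), "origin" and "attitude" of the camera in the world. Camera axes: x right, y up, looking along -z (the intrinsics and any distortion apply to the point x, -y, -z); pixel columns grow to the right and rows downward; lengths in m; the calibration is good to about 2 mm. A picture is of the moment at which its call begins.
- manip.close_job(): hands the job in, once; it reports no verdict.
The state is a dict: "time_s": time; "joints": joint angles; "joint_vel": joint speeds; "effort": joint torques, N m; "tcp_pos": TCP position; "ee_rot": TCP orientation; "wrist_force": force on the tool from outside, world axes, zero at the start; "wrist_torque": the same for the moment, N m; "opening": finger opening in m.
Only numpy, scipy, OpenCV 4.12 (cv2) and the standard library are available. Lean on these libraries where they do the work, as an engineer would, in place of code of your own. Each camera call takes 0.05 s, during which the arm holds its last target. There are 200 camera calls.

TASK

A breaker has tripped in the yellow power box on the garage bench. Turn both black wing fasteners on its sloping grey cover counter-clockwise a quarter turn, right round to unlocked, then swing the cover up by its steel handle, well past level, to 60 degrees or so from closed or farther, and leave it standing open like that on its stiff hinge, with nothing else on the bench disturbed.

Things in the scene. Friction and masses are not known exactly. Their poses are not given: they have to be found in the camera images.
- power_box: yellow steel power box, 300 mm deep, 440 wide (500 over its side handles), 220 high, fixed. Origin: centre of its underside; x from its front to its back, y to its left, z up. Its front rises 135 mm upright, then slopes back and up at 25 degrees from level for 200 mm to the flat top; the cover lies on this slope, facing up and towards the robot
- cover (a joint): opening of the grey cover in rad: 0 = shut on the 25 degree slope, 0.44 = level, 1.35 = stop. Its lower edge swings up and back about the hinge at its upper edge. The hinge is stiff (0.85 N m, plus up to 0.6 for the weight): the cover stays where left, about 10 N at the handle opens it. It cannot open until both fasteners are unlocked
- cover_hinge (a point): middle of the hinge line, at the upper edge of the cover (plate 180 x 350 x 4 mm), in mid-thickness. Moves with the cover: x from the free edge to the hinge (upslope when shut), y along the hinge to the box's left (opening turns positively about it), z straight out of the cover
- cover_handle (a point): centre of the steel bow handle's grip: a round bar 12 mm thick, 110 mm long along the cover's y, its centre 40 mm off the cover's face, midway between the fasteners, 145 mm down from the hinge line and 42 mm out from it. Axes as cover_hinge, moving with the cover
- fastener_left (a joint): turn of the left (+y) fastener in rad: 0 = locked (wing up and down the slope), 1.571 = unlocked (wing level, along the cover's lower edge); grows counter-clockwise seen facing the cover. Starts at 0 to 0.3, has a stop at each end, takes 0.12 N m and stays where left. Its hidden cam holds the cover shut until about 1.2
- fastener_right (a joint): turn of the right (-y) fastener in rad: 0 = locked (wing up and down the slope), 1.571 = unlocked (wing level, along the cover's lower edge); grows counter-clockwise seen facing the cover. Starts at 0 to 0.3, has a stop at each end, takes 0.12 N m and stays where left. Its hidden cam holds the cover shut until about 1.2
- fastener_left_grip (a point): on the axis of the left fastener, 24 mm off the cover's face, in a black wing 66 long, 12 thick, 24 mm deep (10 to 34 mm off the face; 34 mm wide, 6 mm high boss below). Turns with it: x along the wing (upslope when locked), y across, z out of the cover. Red dot upslope: locked; green dot to the side: unlocked. Axis 130 mm left of the cover's middle, 44 mm from its lower edge
- fastener_right_grip (a point): on the axis of the right fastener, 24 mm off the cover's face, in a black wing 66 long, 12 thick, 24 mm deep (10 to 34 mm off the face; 34 mm wide, 6 mm high boss below). Turns with it: x along the wing (upslope when locked), y across, z out of the cover. Red dot upslope: locked; green dot to the side: unlocked. Axis 130 mm right of the cover's middle, 44 mm from its lower edge
- meter: orange hand-held electrical meter, 165 x 75 x 32 mm, lying on the bench in front of the power box; loose, to be left alone. Origin: centre of its underside
- screwdriver: red-handled screwdriver about 210 mm long, lying on the bench in front of the power box; loose, to be left alone. Origin: centre of its underside
- spare_breaker: white spare circuit breaker, 85 x 36 x 63 mm, on the bench in front of the power box; loose, to be left alone. Origin: centre of its underside
- torch: black and yellow torch, 170 mm long and 47 mm high, lying on the bench beside the power box; loose, to be left alone. Origin: centre of its underside
- spray_can: blue spray can, 66 mm in diameter and 190 mm tall, standing beside the power box; loose, to be left alone. Origin: centre of its underside
- tape_roll: black roll of tape, 84 mm in diameter and 19 mm high, lying beside the power box; loose, to be left alone. Origin: centre of its underside

How it is judged:
On the way, in this order (a step that is already met when the one before it is completed fails the run):
1. both fasteners are turned to unlocked (over 1.35 rad) while the cover is still shut (under 0.1 rad) (value of joint each of fastener_left, fastener_right above 1.35 rad and value of joint cover below 0.1 rad), for 0.2 s.
2. the cover is swung up well past level (over 0.9 rad) (value of joint cover above 0.9 rad), for 0.2 s.
At the end, for the whole second after the job is handed in: the cover stands still, open by more than 0.9 rad (52 degrees) from closed, and both fasteners are still turned to unlocked (over 1.3 rad) (value of joint cover above 0.9 rad and velocity of joint cover between -0.05 and 0.05 rad/s and value of joint each of fastener_left, fastener_right above 1.3 rad); the robot touches nothing.
It fails at once if anything loose on the bench (meter, torch, screwdriver, spare breaker, spray can, tape roll) is shifted by more than 25 mm (distance of any of meter, screwdriver, spare_breaker, torch, spray_can, tape_roll from where it was at the start of the episode above 0.025 m).
It fails at once if the spray can or the spare breaker is tipped over (angle between any of spray_can, spare_breaker's own z axis and vertical above 0.5 rad).
It also fails if it takes over 64 s, if anything falls off the work surface, if the arm or the gripper's body presses on something with over 40 N, if the wrist force passes 120 N, or if a joint passes its speed limit or range.

## Working session

There is one attempt and no reset: what is moved stays moved. The work goes in short steps, Python scripts to look and compute and a tool call to move; the robot and the scene stay as the last step left them, time stands still between calls to the robot, and variables do not carry over. Pictures are saved under pics/ and viewed, on a budget of 10 in all, crops included, one or two more only if the job needs it, and the job is handed in when it is done.

Besides the shell and the picture viewer there is one more tool, called after "Emit:" by a JSON object that holds its "name" and its "arguments". carry_out: Moves the arm, as the interface text tells. Its arguments: {"type":"object","properties":{"steps":{"type":"array","items":{"type":"array","items":{"type":"array","items":{"type":"number"}}}},"grip_force":{"type":"number"}},"required":["steps"]}

```bash
mkdir -p pics; cat > h.py <<'E'
import numpy as np,cv2
from scipy.spatial.transform import Rotation as R
from rig import manip,eyes
def cam(n,save=None):
    f=eyes.grab_frame(n)
    if save: cv2.imwrite('pics/'+save,f['img'])
    return f
E
python3 - <<'E'
from h import *
for n in('side','top'):
    f=cam(n,n+'1.png'); print(n,f['camera_matrix'],f['origin'],f['attitude'],[k for k in f])
    np.save(n+'z.npy',f['z_map'])
s=manip.observe(); print(s)
a=np.vstack([cv2.imread('pics/side1.png'),cv2.imread('pics/top1.png')])
E
```

```text
side [[531.0696517    0.         270.90054878]
 [  0.         531.0696517  215.58852519]
 [  0.           0.           1.        ]] [ 0.06164556 -0.6426517   1.01636951] [ 0.78786581 -0.01268436 -0.68795694] ['img', 'z_map', 'camera_matrix', 'origin', 'attitude']
top [[408.2242179    0.         277.74983258]
 [  0.         408.2242179  207.4743829 ]
 [  0.           0.           1.        ]] [0.51914557 0.01957449 1.29294317] [ 0.08209451 -0.00954281 -1.58106633] ['img', 'z_map', 'camera_matrix', 'origin', 'attitude']
{'time_s': 0.1, 'joints': array([ 1.20001938e+00,  8.74350894e-02,  1.75235046e-01,  1.65985945e+00,
       -9.40302001e-06,  1.57081739e+00]), 'joint_vel': array([ 1.14092967e-03, -1.20125179e-03,  1.14461063e-03, -1.40475079e-04,
        8.36827371e-05, -1.16879458e-03]), 'effort': array([ 4.96841676e-04, -5.21561337e+01,  4.65655267e+01,  1.60675828e-02,
        4.93019991e-05, -2.62252547e-05]), 'tcp_pos': array([0.19921267, 0.51242741, 0.23864861]), 'ee_rot': array([-3.14032949e+00,  9.42961424e-06,  2.77079466e+00]), 'wrist_force': array([-0.26369536, -0.829581  ,  0.33853901]), 'wrist_torque': array([-0.00417312,  0.00956928, -0.02719346]), 'opening': 0.08560534364501107}
```

View pics/side1.png

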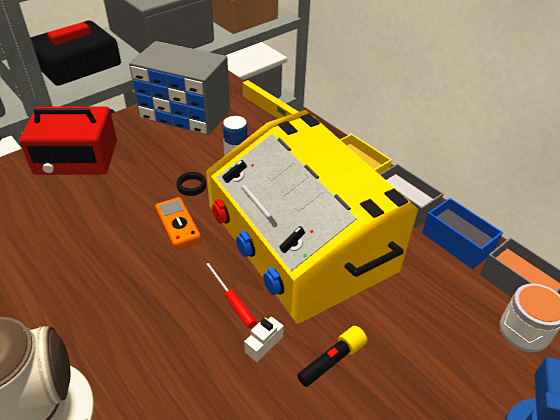

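View pics/top1.png

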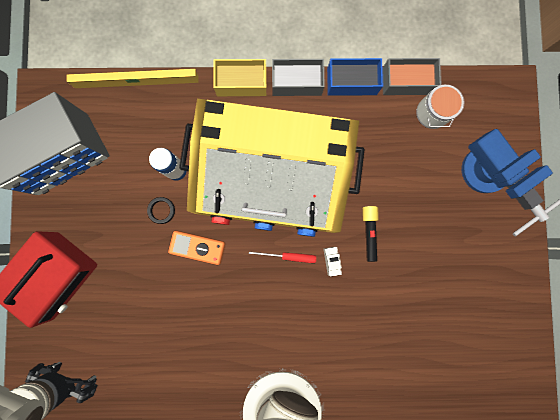

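The views show the box turned slightly. In the top view the wings are at about (218,200) and (312,212) and the handle at (265,209). In the side view they are at (235,171), (292,240) and (258,205). Next I'll fit the cover plane and enlarge crops.

```bash
cat >> h.py <<'E'
def cloud(f):
    z=f['z_map'].astype(float); K=f['camera_matrix']; v,u=np.mgrid[:z.shape[0],:z.shape[1]]
    p=np.stack([(u-K[0,2])/K[0,0]*z,-(v-K[1,2])/K[1,1]*z,-z],-1)
    return p@R.from_euler('xyz',f['attitude']).as_matrix().T+f['origin']
def ray(f,u,v):
    K=f['camera_matrix']; d=np.array([(u-K[0,2])/K[0,0],-(v-K[1,2])/K[1,1],-1])
    return np.array(f['origin']),R.from_euler('xyz',f['attitude']).as_matrix()@d
def tri(f,a,g,b):
    o1,d1=ray(f,*a);o2,d2=ray(g,*b)
    t=np.linalg.lstsq(np.stack([d1,-d2],1),o2-o1,rcond=None)[0]
    p,q=o1+t[0]*d1,o2+t[1]*d2
    return (p+q)/2,np.linalg.norm(p-q)
E
python3 - <<'E'
from h import *
f=cam('side');g=cam('top')
for n,h,poly in(('side',f,[(262,155),(340,205),(335,225),(300,225),(262,200),(250,180)]),('top',g,[(215,155),(320,168),(318,195),(222,183)])):
    P=cloud(h); m=np.zeros(P.shape[:2],np.uint8); cv2.fillPoly(m,[np.array(poly)],1)
    p=P[(m>0)&(h['z_map']>0)]; 
    for _ in range(4):
        c=p.mean(0); w=np.linalg.svd(p-c,full_matrices=False)[2][2]; w*=np.sign(w[2]); r=(p-c)@w; p=p[abs(r)<.005]
    print(n,len(p),c,w,'slope',np.degrees(np.arccos(w[2])),'yaw',np.degrees(np.arctan2(-w[1],-w[0])),r.std())
    for q in([(235,171),(292,240),(258,205),(390,255)] if n=='side' else [(218,200),(312,212),(265,209),(270,120)]): 
        x=P[q[1],q[0]];print(q,x,(x-c)@w)
a=cv2.resize(f['img'][130:280,200:370],None,fx=4.6,fy=4,interpolation=3);a=cv2.resize(f['img'][135:275,200:360],(800,700),interpolation=3)
cv2.imwrite('pics/side2.png',cv2.resize(f['img'][135:255,200:360],(800,600),interpolation=3))
cv2.imwrite('pics/top2.png',cv2.resize(g['img'][130:250,185:345],(800,600),interpolation=3))
E
```

```text
side 3312 [0.67672464 0.01211446 0.1911676 ] [-0.41828652  0.06189573  0.90620379] slope 25.014095455145316 yaw -8.41723229411845 0.0018456108590239866
(235, 171) [0.62861591 0.16723004 0.18651679] 0.02550964114867992
(292, 240) [ 0.58856586 -0.08870396  0.18513507] 0.025168702408049772
(258, 205) [0.58924962 0.028127   0.20025503] 0.04581579108380753
(390, 255) [ 0.74496618 -0.23245929  0.15288892] -0.07837087253818202
top 2814 [0.697479   0.03172412 0.19807206] [-0.42062013  0.06262361  0.90507292] slope 25.166894132068137 yaw -8.468221017327265 0.0019452088040228797
(218, 200) [0.63083851 0.16881892 0.19801402] 0.0365631752365664
(312, 212) [ 0.59605124 -0.08386623  0.1977722 ] 0.03515247920232904
(265, 209) [0.60860702 0.04340817 0.15645888] 0.0004500811056968468
(270, 120) [0.84373316 0.02682576 0.21788354] -0.04389335905576347
```

View pics/side2.png

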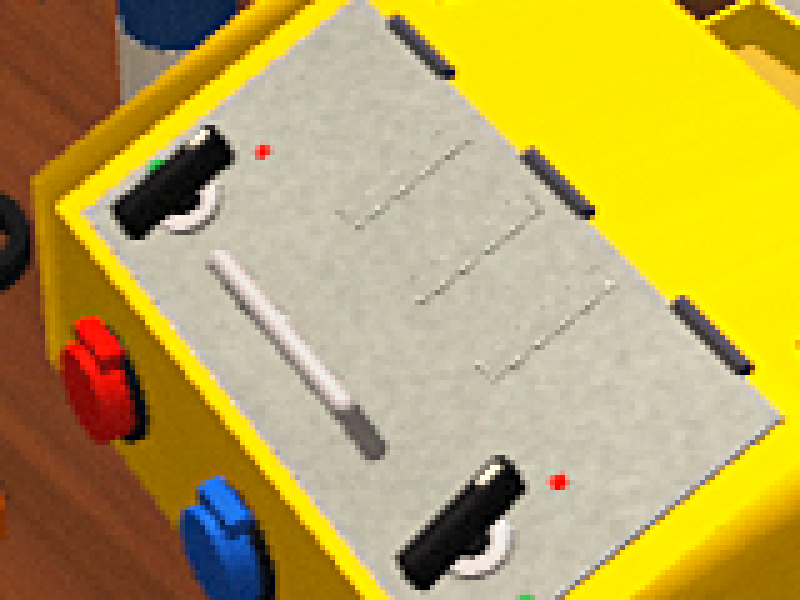

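View pics/top2.png

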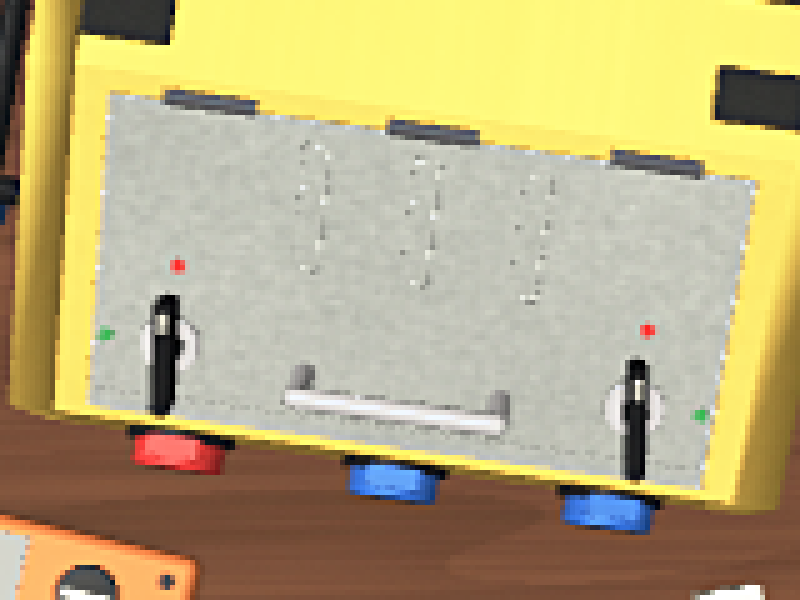

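```bash
python3 - <<'E'
from h import *
f=cam('side');g=cam('top')
n=np.array([-.4194,.0622,.9056]);n/=np.linalg.norm(n)
y=np.cross(n,[n[0],n[1],0]);y/=np.linalg.norm(y); 
if y[1]<0:y=-y
x=np.cross(y,n); M=np.stack([x,y,n]); print('axes',M.round(4).tolist(),np.degrees(np.arctan2(x[1],x[0])))
T=lambda s,t:tri(f,(200+s[0]/5,135+s[1]/5),g,(185+t[0]/5,130+t[1]/5))
k={'UL':((365,0),(110,93)),'UR':((782,420),(757,180)),'hL':((216,257),(288,396)),'hR':((378,452),(503,425)),
'redL':((263,152),(178,266)),'redR':((559,482),(648,330)),'wLup':((205,130),(167,297)),'wLdn':((130,230),(160,413)),'wRup':((495,462),(637,362)),'wRdn':((420,582),(634,477))}
p={a:T(*b) for a,b in k.items()}
O=(p['UL'][0]+p['UR'][0])/2
for a,(q,e) in p.items(): print(a,q.round(4),'gap',round(e,4),'cover frame',(M@(q-O)).round(4))
for nm,h in(('side',f),('top',g)):
    P=(cloud(h)-O)@M.T
    pl=P[(P[...,0]>-.17)&(P[...,0]<-.02)&(abs(P[...,1])<.16)&(abs(P[...,2])<.008)]; z0=np.median(pl[:,2]);print(nm,'plane',z0)
    for lo,hi in((.08,.18),(-.08,.08),(-.18,-.08)):
        m=(P[...,0]>-.2)&(P[...,0]<-.05)&(P[...,1]>lo)&(P[...,1]<hi)&(P[...,2]-z0>.027)&(P[...,2]-z0<.052)
        q=P[m]; c=q.mean(0); w=np.linalg.svd(q[:,:2]-c[:2],full_matrices=False)[2][0]
        print(nm,len(q),c.round(4),'min',q.min(0).round(4),'max',q.max(0).round(4),'ang',np.degrees(np.arctan(w[1]/w[0])))
E
```

```text
axes [[0.8959, -0.1329, 0.424], [0.1467, 0.9892, -0.0], [-0.4194, 0.0622, 0.9057]] -8.4358807960423
UL [0.7693 0.1958 0.2125] gap 0.0025 cover frame [-1.000e-04  1.745e-01 -1.400e-03]
UR [ 0.717  -0.1493  0.2152] gap 0.0012 cover frame [ 1.000e-04 -1.745e-01  1.400e-03]
hL [0.6054 0.1032 0.1943] gap 0.0007 cover frame [-0.1423  0.0589  0.045 ]
hR [ 0.5954 -0.0172  0.167 ] gap 0.012 cover frame [-0.1468 -0.0617  0.017 ]
redL [0.6793 0.164  0.18  ] gap 0.0009 cover frame [-0.0902  0.1298  0.0048]
redR [ 0.6413 -0.0935  0.1807] gap 0.0004 cover frame [-0.0898 -0.1304  0.0054]
wLup [0.6551 0.1698 0.2029] gap 0.0093 cover frame [-0.103   0.132   0.0361]
wLdn [0.6018 0.1744 0.1641] gap 0.0062 cover frame [-0.1678  0.1287  0.0236]
wRup [ 0.6184 -0.0826  0.2001] gap 0.0084 cover frame [-0.1035 -0.1231  0.0333]
wRdn [ 0.5638 -0.0877  0.1649] gap 0.0063 cover frame [-0.1667 -0.1361  0.024 ]
side plane 0.006011541214535915
side 133 [-0.1348  0.1282  0.0388] min [-0.1684  0.1216  0.0332] max [-0.1031  0.137   0.0449] ang 1.454344706564028
side 242 [-0.1427 -0.0082  0.0501] min [-0.1486 -0.0616  0.035 ] max [-0.1365  0.0611  0.0574] ang -89.88243116570884
side 175 [-0.1358 -0.132   0.039 ] min [-0.168  -0.1397  0.0334] max [-0.1035 -0.1219  0.045 ] ang 7.624000581247329
top plane 0.005068715378031486
top 103 [-0.1304  0.1311  0.0382] min [-0.1634  0.1256  0.0322] max [-0.1015  0.1386  0.0431] ang 2.796621374189677
top 208 [-0.1392  0.0012  0.0489] min [-0.1474 -0.0585  0.0323] max [-0.1338  0.0613  0.0565] ang -89.93092493347748
top 92 [-0.1312 -0.1275  0.0387] min [-0.1642 -0.1363  0.0329] max [-0.1007 -0.119   0.0437] ang 8.34630293950745
```

Emit:
{"name": "carry_out", "arguments": {"steps": [[[0,0,-8,0,0,-0.04,0],[0,0,-10,0,0,-0.08,0],[0,0,-10,0,0,-0.1,0],[0,0,-10,0,0,-0.1,0]]]}}

```text
time_s: 0.7
tcp_pos: [0.1995, 0.5131, 0.3422]
ee_rot: [3.137, 0.001, 2.945]
wrist_force: [0.1, 0.0, 0.3]
opening: 0.0426
```

```bash
cat >> h.py <<'E'
n=np.array([-.4194,.0622,.9056]);n/=np.linalg.norm(n)
y=np.array([.1467,.9892,0]);y/=np.linalg.norm(y); x=np.cross(y,n); M=np.stack([x,y,n])
O=(np.array([.7693,.1958,.2125])+np.array([.717,-.1493,.2152]))/2
FACE=.0055; FL=np.array([-.1325,.130,FACE]);FR=np.array([-.1325,-.130,FACE]);HD=np.array([-.1415,0,FACE+.040]);HI=np.array([.0035,0,FACE-.002])
W=lambda c:O+M.T@np.array(c)
def tool(th,a=0,flip=1):
    "tool rot for tool along -n leaned; th=wing angle about n"
    z=-n; j=flip*(-x*np.sin(th)+y*np.cos(th))
    m=np.stack([np.cross(j,z),j,z],1)
    return R.from_rotvec(a*y)*R.from_matrix(m)   # a: extra turn with opening about +y
def st():
    s=manip.observe(); print('t',round(s['time_s'],2),'j',s['joints'].round(3),'p',s['tcp_pos'].round(4),'F',s['wrist_force'].round(1),'T',s['wrist_torque'].round(2),'op',round(s['opening'],4)); return s
def go(p,Rt,s):
    R0=R.from_euler('xyz',s['ee_rot']); 
    print('turn',np.degrees((R0.inv()*Rt).as_rotvec()).round(2),'shift',R0.inv().apply(np.array(p)-s['tcp_pos']).round(4))
E
python3 - <<'E'
from h import *
s=st()
for nm,F,th in(('L',FL,.035),('R',FR,.14)):
  for fl in(1,-1):
    print(nm,fl,W(F+[0,0,.018]));go(W(F+[0,0,.12]),tool(th,0,fl),s)
E
```

```text
t 0.7 j [ 1.2    0.153  0.454  1.867 -0.     1.396] p [0.1995 0.5131 0.3422] F [0.1 0.  0.3] T [ 0.02 -0.   -0.04] op 0.0426
L 1 [0.63366295 0.17090896 0.17895113]
turn [  0.06 -25.04  -4.79] shift [-0.4493 -0.2534  0.0701]
L -1 [0.63366295 0.17090896 0.17895113]
turn [-3.8010e+01 -1.0000e-01  1.7107e+02] shift [-0.4493 -0.2534  0.0701]
R 1 [ 0.59552166 -0.08627821  0.17895113]
turn [  1.38 -25.03 -10.71] shift [-0.4621 -0.5131  0.069 ]
R -1 [ 0.59552166 -0.08627821  0.17895113]
turn [-36.81  -2.03 165.31] shift [-0.4621 -0.5131  0.069 ]
```

Emit:
{"name": "carry_out", "arguments": {"steps": [[[0,-25,-5,-0.449,-0.253,0.02,0],[0,-25,-5,-0.449,-0.253,0.02,0],[0,-25,-5,-0.449,-0.253,0.02,0],[0,-25,-5,-0.449,-0.253,0.02,0],[0,-25,-5,-0.449,-0.253,0.02,0],[0,-25,-5,-0.449,-0.253,0.02,0],[0,-25,-5,-0.449,-0.253,0.02,0],[0,-25,-5,-0.449,-0.253,0.02,0],[0,-25,-5,-0.449,-0.253,0.02,0],[0,-25,-5,-0.449,-0.253,0.02,0],[0,-25,-5,-0.449,-0.253,0.02,0],[0,-25,-5,-0.449,-0.253,0.02,0],[0,-25,-5,-0.449,-0.253,0.07,0],[0,-25,-5,-0.449,-0.253,0.07,0],[0,-25,-5,-0.449,-0.253,0.07,0],[0,-25,-5,-0.449,-0.253,0.07,0]]]}}

```text
time_s: 2.3
tcp_pos: [0.5912, 0.1789, 0.2753]
ee_rot: [-3.128, 0.441, 3.037]
wrist_force: [-0.8, 0.1, 0.2]
opening: 0.043
```

```bash
python3 - <<'E'
from h import *
s=st()
go(W(FL+[0,0,.12]),tool(.035),s)
go(W(FL+[0,0,.019]),tool(.035),s)
f=cam('side');g=cam('top')
cv2.imwrite('pics/both3.png',np.hstack([cv2.resize(f['img'][100:260,180:320],(400,457),interpolation=3),cv2.resize(g['img'][100:260,160:300],(400,457),interpolation=3)]))
E
```

```text
t 2.3 j [ 0.39  -0.132 -0.042  1.274 -0.217  0.456] p [0.5912 0.1789 0.2753] F [-0.8  0.1  0.2] T [ 0.04  0.42 -0.03] op 0.043
turn [0.25 0.2  0.19] shift [ 0.0018 -0.0016  0.0035]
turn [0.25 0.2  0.19] shift [ 0.0022 -0.002   0.1045]
```

View pics/both3.png

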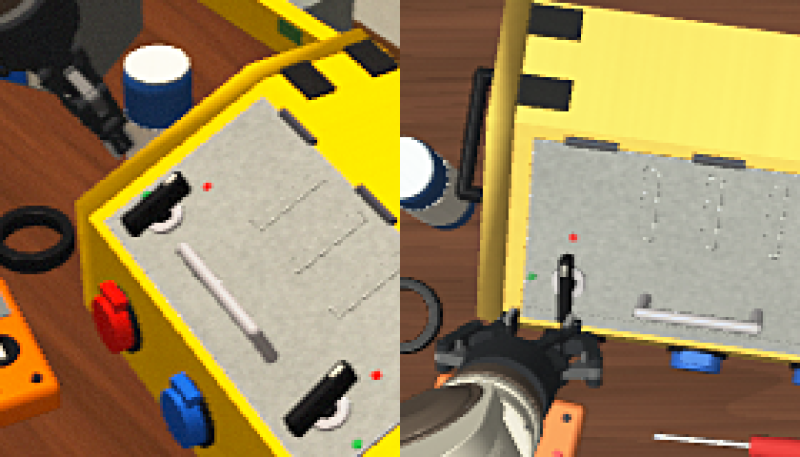

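The picture shows the gripper hovering above and in front of the left wing. In the top half the wing is at about (565,285) and the jaws straddle its line. I'm going down to it now and gripping.

Emit:
{"name": "carry_out", "arguments": {"steps": [[[0,0,0,0.002,-0.002,0.04,0],[0,0,0,0.002,-0.002,0.07,0],[0,0,0,0.002,-0.002,0.09,0],[0,0,0,0.002,-0.002,0.104,0],[0,0,0,0.002,-0.002,0.104,0],[0,0,0,0.002,-0.002,0.104,0],[0,0,0,0.002,-0.002,0.104,0.3],[0,0,0,0.002,-0.002,0.104,0.6],[0,0,0,0.002,-0.002,0.104,0.8],[0,0,0,0.002,-0.002,0.104,1],[0,0,0,0.002,-0.002,0.104,1],[0,0,0,0.002,-0.002,0.104,1]]], "grip_force": 30}}

```text
time_s: 3.6
tcp_pos: [0.6337, 0.1713, 0.1819]
ee_rot: [-3.129, 0.443, 3.036]
wrist_force: [-3.3, 2.0, 6.1]
opening: 0.0114
```

```bash
python3 - <<'E'
from h import *
s=st(); print(M@(s['tcp_pos']-W(FL))); go(W(FL+[0,0,.019]),tool(1.571),s)
E
```

```text
t 3.6 j [ 0.348 -0.064 -0.161  1.076 -0.2    0.415] p [0.6337 0.1713 0.1819] F [-3.3  2.   6.1] T [0.22 0.54 0.12] op 0.0114
[0.00122311 0.00040123 0.02064912]
turn [ 1.000e-02  5.000e-01 -8.783e+01] shift [ 0.0012 -0.0004  0.0016]
```

Emit:
{"name": "carry_out", "arguments": {"steps": [[[0,0,-8,0.0005,0,0,1],[0,0,-16,0.0005,0,0,1],[0,0,-24,0.001,0,0,1],[0,0,-32,0.001,0,0,1],[0,0,-40,0.001,0,0,1],[0,0,-48,0.001,0,0,1],[0,0,-56,0.001,0,0,1],[0,0,-64,0.001,0,0,1],[0,0,-72,0.001,0,0,1],[0,0,-80,0.001,0,0,1],[0,0,-86,0.001,0,0,1],[0,0,-89,0.001,0,0,1],[0,0,-89,0.001,0,0,1],[0,0,-89,0.001,0,0,1]]]}}

```text
time_s: 5.0
tcp_pos: [0.6313, 0.1746, 0.1806]
ee_rot: [-2.702, 0.001, -1.692]
wrist_force: [-8.8, 16.1, 0.3]
opening: 0.0115
```

```bash
python3 - <<'E'
from h import *
s=st(); print(M@(s['tcp_pos']-W(FL))); go(W(FL+[0,0,.019]),tool(1.571),s)
E
```

```text
t 5.0 j [ 0.351 -0.066 -0.164  1.076 -0.194 -1.137] p [0.6313 0.1746 0.1806] F [-8.8 16.1  0.3] T [3.15 2.08 0.74] op 0.0115
[-0.00193643  0.00328762  0.02071588]
turn [-0.07  0.68  1.29] shift [ 0.0034 -0.0019  0.0017]
```

Emit:
{"name": "carry_out", "arguments": {"steps": [[[0,0,0,0,0,0,0.4],[0,0,0,0,0,0,0],[0,0,0,0,0,0,0],[0,0,0,0,0,0,0],[0,0,0,0,0,-0.04,0],[0,0,0,0,0,-0.08,0],[0,0,0,0,0,-0.1,0],[0,0,0,0,0,-0.1,0]]]}}

```text
time_s: 5.8
tcp_pos: [0.5895, 0.1799, 0.2755]
ee_rot: [-2.697, 0.004, -1.692]
wrist_force: [-0.7, 0.6, -0.5]
opening: 0.0426
```

```bash
python3 - <<'E'
from h import *
s=st(); go(W(FR+[0,0,.12]),tool(.14),s)
E
```

```text
t 5.8 j [ 0.39  -0.143 -0.052  1.266 -0.209 -1.101] p [0.5895 0.1799 0.2755] F [-0.7  0.6 -0.5] T [ 0.02  0.35 -0.  ] op 0.0426
turn [ 0.28  0.95 83.22] shift [0.2624 0.0058 0.0007]
```

Emit:
{"name": "carry_out", "arguments": {"steps": [[[0,1,83,0.262,0.006,0,0],[0,1,83,0.262,0.006,0,0],[0,1,83,0.262,0.006,0,0],[0,1,83,0.262,0.006,0,0],[0,1,83,0.262,0.006,0,0],[0,1,83,0.262,0.006,0,0],[0,1,83,0.262,0.006,0,0],[0,1,83,0.262,0.006,0,0],[0,1,83,0.262,0.006,0,0],[0,1,83,0.262,0.006,0,0],[0,1,83,0.262,0.006,0,0],[0,1,83,0.262,0.006,0,0],[0,1,83,0.262,0.006,0,0]]]}}

```text
time_s: 7.1
tcp_pos: [0.5523, -0.0796, 0.2713]
ee_rot: [-3.076, 0.429, -3.128]
wrist_force: [-0.3, -0.3, 0.7]
opening: 0.0428
```

```bash
python3 - <<'E'
from h import *
s=st(); go(W(FR+[0,0,.02]),tool(.14),s)
f=cam('side');g=cam('top')
cv2.imwrite('pics/both4.png',np.hstack([cv2.resize(f['img'][100:260,200:340],(400,457),interpolation=3),cv2.resize(g['img'][110:250,190:330],(400,457),interpolation=3)]))
E
```

```text
t 7.1 j [-1.43e-01 -3.15e-01 -2.03e-01  1.25e+00  1.00e-03 -1.43e-01] p [ 0.5523 -0.0796  0.2713] F [-0.3 -0.3  0.7] T [0.08 0.37 0.01] op 0.0428
turn [ 0.16 -0.24  0.34] shift [-0.0008 -0.0006  0.1002]
```

View pics/both4.png

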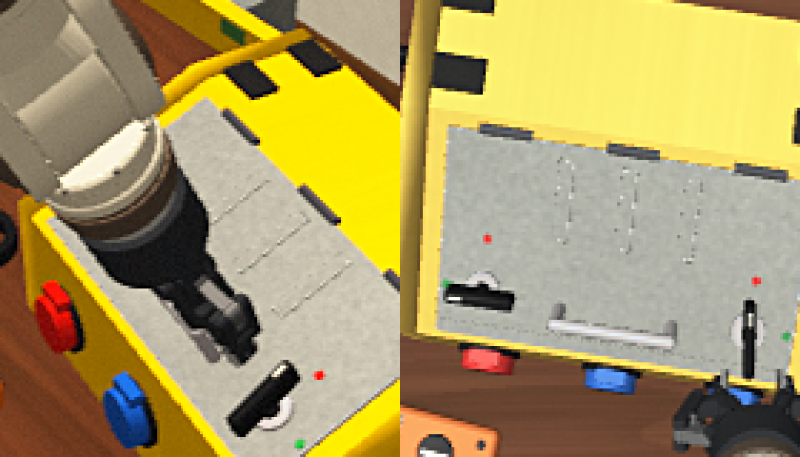

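The left wing at (480,297) now lies along the cover's lower edge and points at its green dot, so it is unlocked. The jaws straddle the line of the right wing at (748,340). I'll do the same there.

Emit:
{"name": "carry_out", "arguments": {"steps": [[[0,0,0,-0.001,-0.001,0.04,0],[0,0,0,-0.001,-0.001,0.07,0],[0,0,0,-0.001,-0.001,0.09,0],[0,0,0,-0.001,-0.001,0.1,0],[0,0,0,-0.001,-0.001,0.1,0],[0,0,0,-0.001,-0.001,0.1,0.3],[0,0,0,-0.001,-0.001,0.1,0.6],[0,0,0,-0.001,-0.001,0.1,0.8],[0,0,0,-0.001,-0.001,0.1,1],[0,0,0,-0.001,-0.001,0.1,1],[0,0,0,-0.001,-0.001,0.1,1]]], "grip_force": 30}}

```text
time_s: 8.3
tcp_pos: [0.5952, -0.0856, 0.1832]
ee_rot: [-3.078, 0.432, -3.128]
wrist_force: [-2.6, 5.4, 4.1]
opening: 0.0112
```

```bash
python3 - <<'E'
from h import *
s=st(); print(M@(s['tcp_pos']-W(FR))); go(W(FR+[0,0,.02]),tool(1.571),s)
E
```

```text
t 8.3 j [-0.144 -0.232 -0.309  1.058  0.003 -0.143] p [ 0.5952 -0.0856  0.1832] F [-2.6  5.4  4.1] T [0.95 0.51 0.27] op 0.0112
[0.00138356 0.00060411 0.02204791]
turn [  0.26   0.12 -81.66] shift [ 0.0015 -0.0004  0.002 ]
```

Emit:
{"name": "carry_out", "arguments": {"steps": [[[0,0,-8,0.001,0,0,1],[0,0,-16,0.001,0,0,1],[0,0,-24,0.001,0,0,1],[0,0,-32,0.001,0,0,1],[0,0,-40,0.001,0,0,1],[0,0,-48,0.001,0,0,1],[0,0,-56,0.001,0,0,1],[0,0,-64,0.001,0,0,1],[0,0,-72,0.001,0,0,1],[0,0,-80,0.001,0,0,1],[0,0,-83,0.001,0,0,1],[0,0,-83,0.001,0,0,1],[0,0,-83,0.001,0,0,1]]]}}

```text
time_s: 9.6
tcp_pos: [0.5927, -0.0824, 0.182]
ee_rot: [-2.71, -0.001, -1.691]
wrist_force: [-10.3, 17.1, -0.3]
opening: 0.0114
```

Emit:
{"name": "carry_out", "arguments": {"steps": [[[0,0,0,0,0,0,0.4],[0,0,0,0,0,0,0],[0,0,0,0,0,0,0],[0,0,0,0,0,0,0],[0,0,0,0,0,-0.04,0],[0,0,0,0,0,-0.08,0],[0,0,0,0,0,-0.1,0],[0,0,0,0,0,-0.1,0]]]}}

```text
time_s: 10.4
tcp_pos: [0.5515, -0.0777, 0.2773]
ee_rot: [-2.703, -0.001, -1.691]
wrist_force: [0.0, -0.1, 0.9]
opening: 0.0423
```

```bash
python3 - <<'E'
from h import *
s=st(); go(W(HD+[0,0,.09]),tool(1.571),s)
E
```

```text
t 10.4 j [-0.145 -0.32  -0.196  1.257  0.009 -1.593] p [ 0.5515 -0.0777  0.2773] F [ 0.  -0.1  0.9] T [ 0.07  0.32 -0.04] op 0.0423
turn [-0.02  0.59  1.42] shift [-0.1283  0.007  -0.0027]
```

Emit:
{"name": "carry_out", "arguments": {"steps": [[[0,0.6,1.4,-0.128,0.007,-0.003,0],[0,0.6,1.4,-0.128,0.007,-0.003,0],[0,0.6,1.4,-0.128,0.007,-0.003,0],[0,0.6,1.4,-0.128,0.007,-0.003,0],[0,0.6,1.4,-0.128,0.007,-0.003,0],[0,0.6,1.4,-0.128,0.007,-0.003,0]]]}}

```text
time_s: 11.0
tcp_pos: [0.5593, 0.0495, 0.2761]
ee_rot: [-2.704, -0.001, -1.718]
wrist_force: [-1.1, -0.7, -0.3]
opening: 0.0424
```

```bash
python3 - <<'E'
from h import *
s=st(); go(W(HD+[0,0,-.011]),tool(1.571),s)
f=cam('side');g=cam('top')
cv2.imwrite('pics/both5.png',np.hstack([cv2.resize(f['img'][120:280,200:340],(400,457),interpolation=3),cv2.resize(g['img'][130:270,190:330],(400,457),interpolation=3)]))
E
```

```text
t 11.0 j [ 0.15  -0.293 -0.176  1.268 -0.125 -1.3  ] p [0.5593 0.0495 0.2761] F [-1.1 -0.7 -0.3] T [0.09 0.36 0.01] op 0.0424
turn [ 0.02 -0.05 -0.01] shift [-0.0011 -0.0003  0.1006]
```

View pics/both5.png

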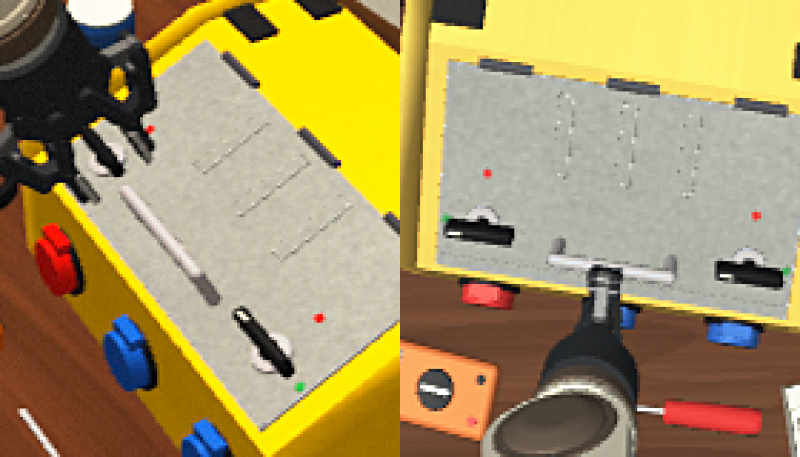

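Both wings now lie level, at (480,232) and (750,273), each pointing at its green dot. The gripper is lined up on the middle of the handle at (612,265), so I'm going down and gripping it.

Emit:
{"name": "carry_out", "arguments": {"steps": [[[0,0,0,-0.001,0,0.04,0],[0,0,0,-0.001,0,0.07,0],[0,0,0,-0.001,0,0.09,0],[0,0,0,-0.001,0,0.1,0],[0,0,0,-0.001,0,0.1,0],[0,0,0,-0.001,0,0.1,0.3],[0,0,0,-0.001,0,0.1,0.6],[0,0,0,-0.001,0,0.1,0.8],[0,0,0,-0.001,0,0.1,1],[0,0,0,-0.001,0,0.1,1],[0,0,0,-0.001,0,0.1,1]]], "grip_force": 50}}

```text
time_s: 12.2
tcp_pos: [0.6009, 0.044, 0.1872]
ee_rot: [-2.703, -0.0, -1.719]
wrist_force: [-6.8, 0.4, 3.6]
opening: 0.01
```

```bash
python3 - <<'E'
from h import *
s=st(); R0=R.from_euler('xyz',s['ee_rot']); zt=R0.as_matrix()[:,2]
G=s['tcp_pos']-.011*zt; print('grasp vs HD',M@(G-W(HD)))
H=W(HI)
for k in(0,.5):
  print('frac',k)
  for a in np.arange(.1,1.25,.1):
    Q=R.from_rotvec(a*y); Rt=R.from_rotvec(k*a*y)*R0
    p=H+Q.apply(G-H)+.011*Rt.as_matrix()[:,2]
    d=(R0.inv()*Rt).as_rotvec(degrees=True); print(round(a,2),d.round(1),R0.inv().apply(p-s['tcp_pos']).round(4),p.round(3))
E
```

```text
t 12.2 j [ 0.126 -0.218 -0.289  1.076 -0.116 -1.322] p [0.6009 0.044  0.1872] F [-6.8  0.4  3.6] T [-0.01  1.42 -0.12] op 0.01
grasp vs HD [-1.49593855e-05 -3.08288325e-04  2.33754124e-03]
frac 0
0.1 [0. 0. 0.] [ 0.     -0.0052 -0.0143] [0.6   0.044 0.202]
0.2 [0. 0. 0.] [ 0.     -0.0117 -0.0279] [0.6   0.044 0.217]
0.3 [0. 0. 0.] [ 0.     -0.0196 -0.0409] [0.601 0.044 0.233]
0.4 [0. 0. 0.] [ 0.     -0.0287 -0.053 ] [0.604 0.044 0.247]
0.5 [0. 0. 0.] [ 0.     -0.039  -0.0641] [0.609 0.043 0.262]
0.6 [0. 0. 0.] [ 0.     -0.0504 -0.0741] [0.615 0.042 0.276]
0.7 [0. 0. 0.] [ 0.     -0.0627 -0.083 ] [0.622 0.041 0.289]
0.8 [0. 0. 0.] [ 0.     -0.0758 -0.0905] [0.631 0.04  0.301]
0.9 [0. 0. 0.] [ 0.     -0.0896 -0.0968] [0.641 0.038 0.313]
1.0 [0. 0. 0.] [ 0.     -0.104  -0.1016] [0.651 0.037 0.323]
1.1 [0. 0. 0.] [ 0.     -0.1188 -0.105 ] [0.663 0.035 0.333]
1.2 [0. 0. 0.] [ 0.     -0.1338 -0.1068] [0.676 0.033 0.341]
frac 0.5
0.1 [-2.9  0.  -0. ] [ 0.     -0.0046 -0.0143] [0.599 0.044 0.202]
0.2 [-5.7  0.  -0. ] [ 0.     -0.0106 -0.028 ] [0.599 0.044 0.217]
0.3 [-8.6  0.  -0. ] [ 0.    -0.018 -0.041] [0.6   0.044 0.232]
0.4 [-11.5   0.   -0. ] [ 0.     -0.0266 -0.0532] [0.602 0.044 0.247]
0.5 [-14.3   0.   -0. ] [ 0.     -0.0363 -0.0644] [0.606 0.043 0.261]
0.6 [-17.2   0.   -0. ] [ 0.     -0.0471 -0.0746] [0.612 0.042 0.275]
0.7 [-20.1   0.   -0. ] [ 0.     -0.0589 -0.0836] [0.619 0.041 0.288]
0.8 [-22.9   0.   -0. ] [ 0.     -0.0715 -0.0914] [0.627 0.04  0.3  ]
0.9 [-25.8   0.   -0. ] [ 0.     -0.0849 -0.0979] [0.636 0.039 0.312]
1.0 [-28.6   0.   -0. ] [ 0.     -0.0987 -0.1029] [0.646 0.037 0.322]
1.1 [-31.5   0.   -0. ] [ 0.     -0.113  -0.1066] [0.657 0.036 0.332]
1.2 [-34.4   0.   -0. ] [ 0.     -0.1276 -0.1087] [0.67  0.034 0.34 ]
```

Emit:
{"name": "carry_out", "arguments": {"steps": [[[-1.4,0,0,0,-0.0022,-0.007,1],[-2.9,0,0,0,-0.0046,-0.0143,1],[-4.3,0,0,0,-0.0075,-0.0212,1],[-5.7,0,0,0,-0.0106,-0.028,1],[-7.2,0,0,0,-0.0142,-0.0346,1],[-8.6,0,0,0,-0.018,-0.041,1],[-10,0,0,0,-0.0222,-0.0472,1],[-11.5,0,0,0,-0.0266,-0.0532,1],[-11.5,0,0,0,-0.0266,-0.0532,1]]], "grip_force": 60}}

```text
time_s: 13.1
tcp_pos: [0.6014, 0.0439, 0.2462]
ee_rot: [-2.908, -0.001, -1.719]
wrist_force: [-8.0, 0.1, -1.6]
opening: 0.0097
```

```bash
python3 - <<'E'
from h import *
s=st(); R0=R.from_euler('xyz',s['ee_rot']); zt=R0.as_matrix()[:,2]
H=W(HI); v=M@(s['tcp_pos']-.011*zt-H); v0=M@(W(HD)-H)
print('radius',np.hypot(v[0],v[2]),np.hypot(v0[0],v0[2]),'ang',(np.arctan2(v0[2],-v0[0])*-1+np.arctan2(v[2],-v[0])))
for a in np.arange(.1,.85,.1):
    Rt=R.from_rotvec(.5*a*y)*R0; p=H+R.from_rotvec(a*y).apply(s['tcp_pos']-.011*zt-H)+.011*Rt.as_matrix()[:,2]
    print(round(a,2),(R0.inv()*Rt).as_rotvec(degrees=True).round(1),R0.inv().apply(p-s['tcp_pos']).round(4),p.round(3))
f=cam('side','side6.png')
E
```

```text
t 13.1 j [ 0.099 -0.015  0.063  1.422 -0.057 -1.33 ] p [0.6014 0.0439 0.2462] F [-8.   0.1 -1.6] T [ 0.19  2.12 -0.03] op 0.0097
radius 0.15239914138253122 0.1509602596705014 ang 0.41070598392191776
0.1 [-2.9  0.  -0. ] [ 0.     -0.0073 -0.0131] [0.605 0.043 0.261]
0.2 [-5.7  0.  -0. ] [ 0.     -0.0158 -0.0254] [0.611 0.043 0.275]
0.3 [-8.6  0.  -0. ] [ 0.     -0.0255 -0.0367] [0.618 0.042 0.288]
0.4 [-11.5   0.   -0. ] [ 0.     -0.0363 -0.047 ] [0.626 0.04  0.3  ]
0.5 [-14.3   0.   -0. ] [ 0.     -0.048  -0.0561] [0.635 0.039 0.312]
0.6 [-17.2   0.   -0. ] [ 0.     -0.0606 -0.064 ] [0.645 0.037 0.323]
0.7 [-20.1   0.   -0. ] [ 0.     -0.0739 -0.0706] [0.656 0.036 0.332]
0.8 [-22.9   0.   -0. ] [ 0.     -0.0878 -0.0757] [0.669 0.034 0.34 ]
```

View pics/side6.png

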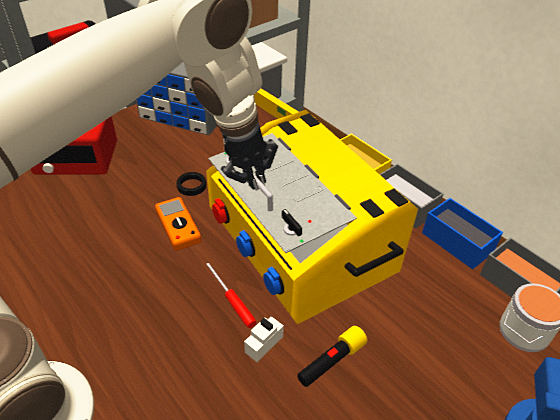

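The cover is coming up: its edge has lifted off the frame at about (290,262) and the handle is held at (262,190). I'm continuing the swing.

Emit:
{"name": "carry_out", "arguments": {"steps": [[[-1.4,0,0,0,-0.0035,-0.0066,1],[-2.9,0,0,0,-0.0073,-0.0131,1],[-4.3,0,0,0,-0.0114,-0.0193,1],[-5.7,0,0,0,-0.0158,-0.0254,1],[-7.2,0,0,0,-0.0205,-0.0311,1],[-8.6,0,0,0,-0.0255,-0.0367,1],[-10,0,0,0,-0.0308,-0.0419,1],[-11.5,0,0,0,-0.0363,-0.047,1],[-12.9,0,0,0,-0.0421,-0.0516,1],[-14.3,0,0,0,-0.048,-0.0561,1],[-15.8,0,0,0,-0.0542,-0.0601,1],[-17.2,0,0,0,-0.0606,-0.064,1],[-18.6,0,0,0,-0.0672,-0.0674,1],[-20.1,0,0,0,-0.0739,-0.0706,1],[-21.5,0,0,0,-0.0808,-0.0732,1],[-21.5,0,0,0,-0.0808,-0.0732,1],[-21.5,0,0,0,-0.0808,-0.0732,1],[-21.5,0,0,0,-0.0808,-0.0732,1]]]}}

```text
time_s: 14.95
tcp_pos: [0.6588, 0.0347, 0.3367]
ee_rot: [3.0, -0.002, -1.718]
wrist_force: [-14.2, -1.8, 1.9]
opening: 0.0098
```

```bash
python3 - <<'E'
from h import *
s=st(); R0=R.from_euler('xyz',s['ee_rot']); zt=R0.as_matrix()[:,2]; print(zt)
H=W(HI); v=M@(s['tcp_pos']-.011*zt-H); v0=M@(W(HD)-H)
print('radius',np.hypot(v[0],v[2]),'ang',(np.arctan2(v0[2],-v0[0])*-1+np.arctan2(v[2],-v[0])))
f=cam('side','side7.png')
E
```

```text
t 14.95 j [ 0.042  0.732  1.234  2.212  0.025 -1.383] p [0.6588 0.0347 0.3367] F [-14.2  -1.8   1.9] T [-0.4   3.07  0.05] op 0.0098
[-0.13986125  0.01906766 -0.9899875 ]
radius 0.1546939433976579 ang 1.142763033612324
```

View pics/side7.png

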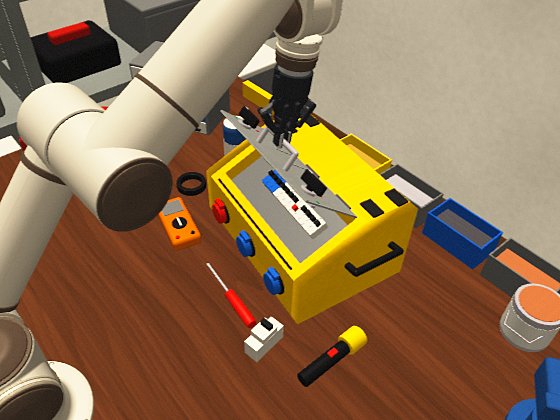

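The cover stands at about 1.14 rad by the gripper's position, with its plate edge up at (225,112). Joint 3 is near its limit, so this is the place to let go and back out upwards.

Emit:
{"name": "carry_out", "arguments": {"steps": [[[0,0,0,0,0,0,0.7],[0,0,0,0,0,0,0.4],[0,0,0,0,0,0,0.4],[0,0,0,0,0,0,0.4],[0,0,0,0,0,-0.01,0.4],[0,0,0,0,0,-0.02,0.4],[0,0,0,0,0,-0.03,0.4],[0,0,0,0,0,-0.03,0.4]]]}}

```text
time_s: 15.8
tcp_pos: [0.6487, 0.0336, 0.3558]
ee_rot: [3.016, 0.002, -1.719]
wrist_force: [0.1, 0.5, 0.2]
opening: 0.0256
```

```bash
python3 - <<'E'
from h import *
s=st(); f=cam('side'); g=cam('top')
cv2.imwrite('pics/both8.png',np.hstack([cv2.resize(f['img'][50:230,200:360],(400,450),interpolation=3),cv2.resize(g['img'][60:240,190:350],(400,450),interpolation=3)]))
E
```

```text
t 15.8 j [ 0.041  0.704  1.235  2.224  0.025 -1.383] p [0.6487 0.0336 0.3558] F [0.1 0.5 0.2] T [ 0.02 -0.08  0.01] op 0.0256
```

View pics/both8.png

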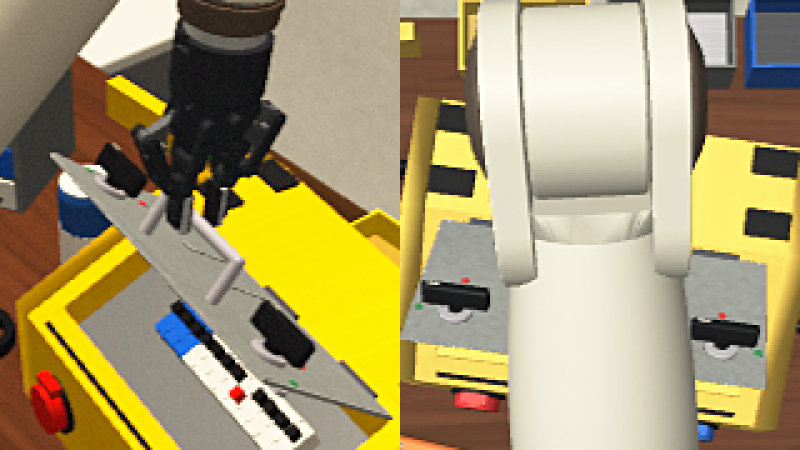

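Emit:
{"name": "carry_out", "arguments": {"steps": [[[4,0,0,0,-0.002,-0.005,0.4],[8,0,0,0,-0.003,-0.01,0.4],[12,0,0,0,-0.003,-0.02,0.4],[15,0,0,0,-0.002,-0.04,0.4],[15,0,0,0,0,-0.07,0.4],[15,0,0,0,0,-0.1,0.4],[15,0,0,0,0,-0.1,0.4]]]}}

```text
time_s: 16.6
tcp_pos: [0.6581, 0.0315, 0.4529]
ee_rot: [-3.007, 0.001, -1.719]
wrist_force: [-26.6, -1.8, 9.1]
opening: 0.0255
```

```bash
python3 - <<'E'
from h import *
s=st()
E
```

```text
t 16.6 j [ 0.059  0.557  1.236  2.117 -0.026 -1.366] p [0.6581 0.0315 0.4529] F [-26.6  -1.8   9.1] T [-0.11  1.64 -0.07] op 0.0255
```

```bash
python3 - <<'E'
from h import *
f=cam('side','side9.png'); st()
E
```

```text
t 16.65 j [ 0.059  0.561  1.231  2.117 -0.026 -1.366] p [0.6588 0.0315 0.4485] F [ 0.4  0.9 -3.3] T [-0.02  0.15  0.03] op 0.0255
```

View pics/side9.png

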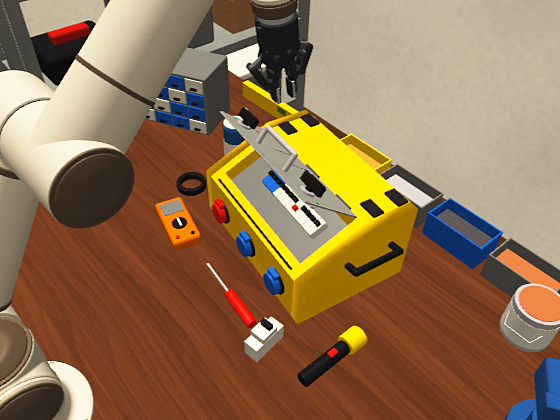

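The gripper is clear of the handle, which shows at (275,148), and the cover stands open. The force spike was momentary. I'll measure the cover's angle and check the loose things before handing in.

Emit:
{"name": "carry_out", "arguments": {"steps": [[[0,0,0,0,0,0,0.4],[0,0,0,0,0,0,0.4],[0,0,0,0,0,0,0.4],[0,0,0,0,0,0,0.4]]]}}

```text
time_s: 17.05
tcp_pos: [0.6587, 0.0315, 0.4497]
ee_rot: [-3.012, 0.0, -1.719]
wrist_force: [0.7, -0.2, 0.5]
opening: 0.0257
```

```bash
python3 - <<'E'
from h import *
def ang():
    f=cam('side'); P=(cloud(f)-W(HI))@M.T
    q=P[(np.hypot(P[...,0],P[...,2])<.17)&(np.hypot(P[...,0],P[...,2])>.05)&(abs(P[...,1])<.17)&(P[...,2]>.03)&(f['z_map']>0)]
    a=np.arctan2(q[:,2],-q[:,0]); h,e=np.histogram(a,60,(0.3,1.6)); i=h.argmax(); print('cover angle ~',np.median(a[(a>e[i]-.04)&(a<e[i+1]+.04)]),h[i],len(q)); return f
f=ang(); f=ang()
a=cv2.imread('pics/side1.png'); d=cv2.absdiff(a,f['img']).max(2)
for nm,(u0,v0,u1,v1) in dict(meter=(150,190,206,252),driver=(203,258,258,330),breaker=(240,312,290,365),torch=(292,320,372,390),tape=(172,168,208,198),can=(222,114,248,140)).items(): print(nm,(d[v0:v1,u0:u1]>60).sum())
st()
E
```

```text
cover angle ~ 1.118846412449897 1067 2616
cover angle ~ 1.1186784441125317 1076 2624
meter 0
driver 0
breaker 0
torch 0
tape 0
can 323
t 17.15 j [ 0.059  0.56   1.232  2.117 -0.026 -1.366] p [0.6587 0.0315 0.4494] F [ 0.   0.1 -0.5] T [ 0.01  0.15 -0.01] op 0.0262
```

```bash
python3 -c "
from rig import manip
print(manip.close_job())"
```

```text
the job is handed in; nothing more can be done
None
```

I turned both fasteners a quarter turn counter-clockwise, swung the cover open by its handle and let go. I then backed the gripper clear and handed the job in at about 17 s.

- **Cover:** the depth image put it at 1.12 rad (64 degrees) in two readings that agreed, so it was standing still. The gripper's position just before release gave 1.14 rad.
- **Fasteners:** in the last close-up both wings were level and pointing at their green dots. That picture was taken just after release, before the final retreat.
- **Contact:** wrist force was about 0 N at the end and the gripper was clear of the handle.
- **Loose things:** the meter, screwdriver, spare breaker, torch and tape roll showed no change from the first picture.

Two checks were not clean:

- **Spray can:** the image comparison flagged its area. I put this down to the raised cover now partly hiding it. What shows of the can is upright and in place, and I never moved the arm close to it, but I did not measure its position.
- **Force reading:** a brief 27 N appeared during the retreat and was gone 0.05 s later, probably from the arm stopping suddenly. In the next picture the gripper was well clear of the handle.

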